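Cover the drying tray and stand its marker up

ROBOT

A 6-joint arm with a two-finger parallel gripper is mounted at the origin on the work surface. World frame = base frame: x ahead of the robot, y to its left, z up, the work surface at z = 0. Lengths are in m, angles in rad, forces in N, time in s.
With the tool pointing down it reaches from about 0.35 to 0.775 m from the base axis. Payload 5.5 kg.
Tool frame: the origin (TCP) lies between the finger pads; the fingertips stand 19 mm ahead of it and the grasp point (between the pads) is the TCP; z points along the fingers, x is the direction in which the jaws open and shut, and the axes are right-handed (so a half turn about z gives the same grasp; the last joint's range is limited). The gripper opens to 85 mm and grips with 20 to 120 N. Pads are 22 mm wide; open, the fingers measure 114 mm over their backs; the gripper's body (76 mm by 85 mm) begins 54 mm behind the grasp point. The pads swing forward as they close: fully open they stand 13 mm farther back than shut.
Start: joints at [-1.338, 0.313, 0.046, 1.304, 0, 1.431], TCP at [0.209, -0.536, 0.25] pointing down, gripper open.
Joint ranges: [-2.76, 2.76], [-0.86, 1.69], [-1.03, 1.26], [-2.2, 2.34], [-1.47, 1.5], [-3.14, 3.14]. Speed limits (rad/s): [2.57, 2.57, 3.14, 3.14, 3.14, 3.14].

INTERFACE

Orientations are given as a unit quaternion [w, x, y, z].
In Python, from workcell import env gives the robot as it stands. The module is installed in compiled form; this text tells all that it offers.
- The arm moves only by the tool carry_out, never from a script. Its argument "steps" is a list of rows, each a list of 7 numbers: the gripper command: -1 is shut, 1 is fully open, values between are in proportion, then the shift along the tool's x, y, z in m, then the turn, a rotation vector about the tool's x, y, z in rad. A call has 1 to 20 rows; each row shifts and turns the commanded pose from where the row before left it, along the tool's axes as they then stand; what a row does not reach is not made up. A row lasts 1/8 s, in which the tool goes at most 62.5 mm and 10.7 degrees, less where a joint would pass 70% of its speed; a pose out of reach is approached as far as the arm can. A call with a gripper value outside its range is refused whole. The fingers move at their own pace and stop on an object; "grip_force" is the grip in N (left out, the last holds). Time passes only in rows, so rows that do not move let the fingers close. It gives the time, the measured TCP pose, the force and the opening at its end, in the units of the state.
- env.get_state(): the state, without advancing time (a new reading comes with each control period).
- env.read_camera(name): name is "scene" or "top"; returns a dict with "color" (384x512x3 uint8, red, green, blue), "K" (3x3 intrinsics, pixels), "R" (3x3) and "t" (3): a world point X has camera coordinates R X + t. Camera axes: x right, y down, z forward; pixel columns grow to the right and rows downward; lengths in m; the calibration is good to about 2 mm. A picture is of the moment at which its call begins. There is no depth.
- env.hand_in(): hands the job in, once; it reports no verdict.
The state is a dict: "clock": time; "joint_pos": joint angles; "qvel": joint speeds; "tau": joint torques, N m; "tcp_pos": TCP position; "orientation": TCP orientation; "wrist_force": force on the tool from outside, world axes, zero at the start; "ft_torque": the same for the moment, N m; "finger_gap": finger opening in m.
Only numpy, scipy, OpenCV 4.12 (cv2) and the standard library are available. Lean on these libraries where they do the work, as an engineer would, in place of code of your own. Each camera call takes 0.05 s, during which the arm holds its last target. There are 200 camera calls.

TASK

With the fingertips only, push the open mesh cover of the wooden ravioli tray over so that it falls shut on the tray. Once it is shut, gently push the foot of the fallen green marker so that the marker stands upright on its steel foot again, about where it lies. Grip and lift nothing, and leave the red marker and everything else alone.

Things in the scene. Friction and masses are not known exactly. Their poses are not given: they have to be found in the camera images.
- tray: Fixed wooden drying tray with ravioli in it, 240 (its x) x 170 (its y) x 50 mm high. Origin: centre of its underside, on the table. The mesh cover is hinged along the top of its -y rim (the line y = -85, z = 50 mm in the tray's frame, parallel to its x).
- cover (a joint): Angle of the mesh cover in rad: 0 = shut flat on the tray; 1.57 = upright; it starts open, leaning back towards the tray's -y side (1.6 to 1.76; stop at 1.9). Wooden frame 240 x 170 x 14 mm with wire mesh (solid to a finger), 220 g. The hinge is slightly stiff: the cover stays put near upright; pushed towards the tray's +y to below about 1.1 rad it falls shut by itself in about a second.
- cover_edge (a point): Middle of the cover's free edge, on its outer face (the upper face when shut), 170 mm from the hinge. With the cover open it is at its top, about 215 mm above the table, and a finger coming from the tray's -y side meets the cover here first.
- green_marker: Loose L-shaped marker lying on its back, about 350 g: green plate 110 x 80 x 6 mm, steel foot 90 x 80 x 8 mm, at right angles. Origin: middle of the heel edge (outer corner of the L), on the table lying or standing. As it lies, the plate is flat on the table along the body's -x (top face at z = 6 mm) and the foot sticks up along +z (80 mm wide along y). Standing, its x axis points straight down.
- marker_push (a point): On the green marker: middle of the foot's inner face (the face above the plate; body x = -8 mm), 70 mm from the heel edge, so 70 mm above the table while it lies; the foot ends 20 mm higher. Pushed here towards body +x with a few newtons, the marker pivots about its heel edge and after about 30 degrees drops onto its foot by itself.
- red_marker: Loose red marker of the same L shape, standing upright (plate 110 mm high, foot 90 mm long towards its +x). Origin: middle of the heel edge on the table. Leave it alone.
- jar: Loose amber glass jar, 70 mm across, 110 mm high, origin at the centre of its underside. Bystander.
- bowl: Loose white bowl, 120 mm across, 50 mm high, origin at the centre of its underside. Bystander.
- stamp: Loose wooden ravioli stamp with a knob, 52 mm across, 75 mm high, origin at the centre of its underside. Bystander.
- mill: Loose wooden pepper mill, 52 mm across, 142 mm high, origin at the centre of its underside. Bystander.
Not all that is in view belongs to the job. What is shaped like the green_marker but blue is not meant.

How it is judged:
On the way, in this order (a step that is already met when the one before it is completed fails the run):
1. the mesh cover is shut on the tray (value of joint cover below 0.05 rad), for 0.2 s.
2. the green marker stands on its foot (angle between green_marker's own x axis and vertical above 3.05 rad), for 0.3 s.
At the end, for the whole second after the job is handed in: The cover is shut (under 0.05 rad), the green marker stands upright on its foot on the table (within 0.09 rad), at rest, its heel within 80 mm of where it lay (value of joint cover below 0.05 rad and angle between green_marker's own x axis and vertical above 3.05 rad and height (world z) of green_marker below 0.01 m and distance of green_marker from where it was at the start of the episode below 0.08 m and linear speed of green_marker below 0.02 m/s); the robot touches nothing.
It fails at once if the green marker is lifted (heel more than 30 mm above the table) (height (world z) of green_marker above 0.03 m).
It fails at once if the green marker is gripped or shoved hard (over 25 N from the fingers) (contact force between the fingers and green_marker above 25 N).
It fails at once if the cover or tray is gripped or pressed hard (over 35 N from the fingers) (contact force between the fingers and tray above 35 N).
It fails at once if the red marker is moved by over 30 mm or tipped (distance of red_marker from where it was at the start of the episode above 0.03 m or angle between red_marker's own z axis and vertical above 0.3 rad).
It fails at once if a bystander is moved by over 30 mm (distance of any of jar, bowl, stamp, mill from where it was at the start of the episode above 0.03 m).
It also fails if it takes over 48 s, if anything falls off the work surface, if the arm or the gripper's body presses on something with over 40 N, if the wrist force passes 120 N, or if a joint passes its speed limit or range.

## Working session

There is one attempt and no reset: what is moved stays moved. The work goes in short steps, Python scripts to look and compute and a tool call to move; the robot and the scene stay as the last step left them, time stands still between calls to the robot, and variables do not carry over. Pictures are saved under pics/ and viewed, about 8 in all and at most 12, crops included, and the job is handed in when it is done.

Besides the shell and the picture viewer there is one more tool, called after "Emit:" as name(argument=value, ...) on one line, values as JSON. carry_out: Moves the arm, as the interface text tells. Its arguments: {"type":"object","properties":{"steps":{"type":"array","items":{"type":"array","items":{"type":"number"}}},"grip_force":{"type":"number"}},"required":["steps"]}

```bash
mkdir -p pics
python3 - <<'E'
from workcell import env
import cv2,numpy as np
s=env.get_state();print({k:np.round(v,3) for k,v in s.items()})
for n in("scene","top"):
    c=env.read_camera(n);cv2.imwrite(f"pics/{n}0.png",cv2.resize(c["color"][:,:,::-1],(768,576),interpolation=cv2.INTER_CUBIC))
    print(n,c["K"],c["R"],c["t"],-c["R"].T@c["t"])
    np.savez(n+"0.npz",**c)
E
```

```text
{'clock': np.float64(0.0), 'joint_pos': array([-1.338,  0.314,  0.045,  1.304, -0.   ,  1.431]), 'qvel': array([ 0.002, -0.   , -0.   ,  0.   ,  0.   ,  0.   ]), 'tau': array([-1.0000e-03, -4.8063e+01,  2.9853e+01,  1.9000e-02, -0.0000e+00,
        0.0000e+00]), 'tcp_pos': array([ 0.209, -0.535,  0.249]), 'orientation': array([-0.001,  0.826, -0.564, -0.001]), 'wrist_force': array([-0.185,  0.316, -0.2  ]), 'ft_torque': array([-0.045,  0.004,  0.068]), 'finger_gap': np.float64(0.085)}
scene [[425.58212383   0.         260.43000741]
 [  0.         425.58212383 192.49240766]
 [  0.           0.           1.        ]] [[-0.01851244  0.99979133 -0.00863588]
 [ 0.85499142  0.01135249 -0.51851788]
 [-0.51831164 -0.01698264 -0.85502318]] [ 0.20893725 -0.4174509   1.76553163] [ 1.27588048 -0.17417116  1.29491907]
top [[443.01892154   0.         254.97251165]
 [  0.         443.01892154 187.27979748]
 [  0.           0.           1.        ]] [[-0.01753828 -0.99982849  0.00595016]
 [-0.99810179  0.01715599 -0.0591481 ]
 [ 0.05903587 -0.00697622 -0.99823149]] [-0.18091935  0.54241686  1.72458602] [ 0.43640179 -0.17816293  1.75469549]
```

View pics/scene0.png

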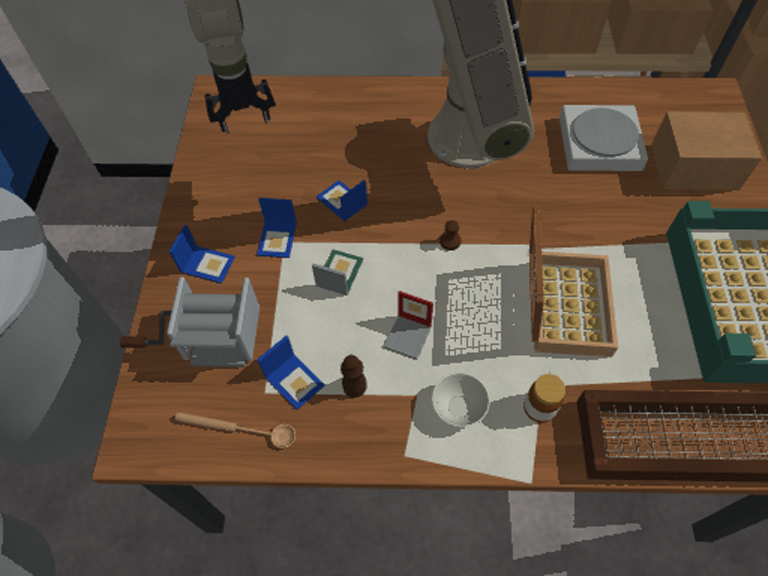

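View pics/top0.png

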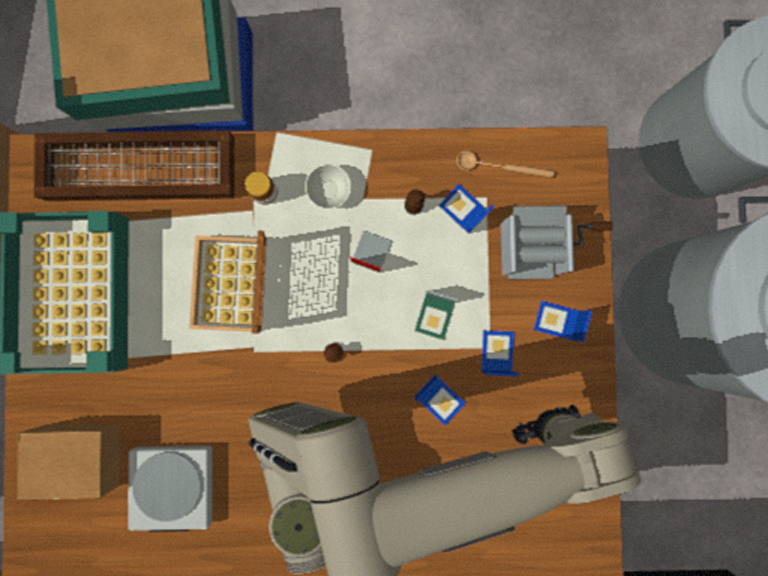

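The top view shows the tray at about (228,282), with its open cover at (263,282) leaning towards image right, which is world -y. The marker candidates in top-view pixels are:
- Green plate: (435,318), with its steel foot at (455,293).
- Blue ones: (465,207), (498,352), (562,320) and (440,400).
- Red, standing: (372,250).

The green one, lying with its steel foot up, fits the description. I'll confirm it in an enlarged crop.

Run:
```python
import cv2,numpy as np
t=np.load("top0.npz")["color"][:,:,::-1];s=np.load("scene0.npz")["color"][:,:,::-1]
def crop(im,x0,y0,w,h,f): return cv2.resize(im[y0:y0+h,x0:x0+w],None,fx=f,fy=f,interpolation=cv2.INTER_CUBIC)
# top: marker (270..330,185..235), tray (120..190,148..228)
a=np.hstack([crop(t,265,180,65,55,6),crop(s,200,160,65,55,6)])
b=np.hstack([crop(t,120,148,65,75,4),crop(s,345,135,75,75,4),crop(s,345,135,55,75,4)])
cv2.imwrite("pics/c1.png",a[:, :780]); cv2.imwrite("pics/c2.png",np.hstack([crop(t,120,148,70,80,6),crop(s,348,130,65,80,6)])[:600,:800])
```

```text
(no output)
```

View pics/c1.png

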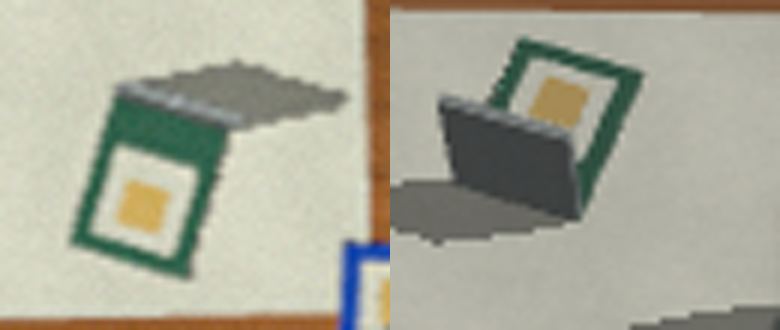

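View pics/c2.png

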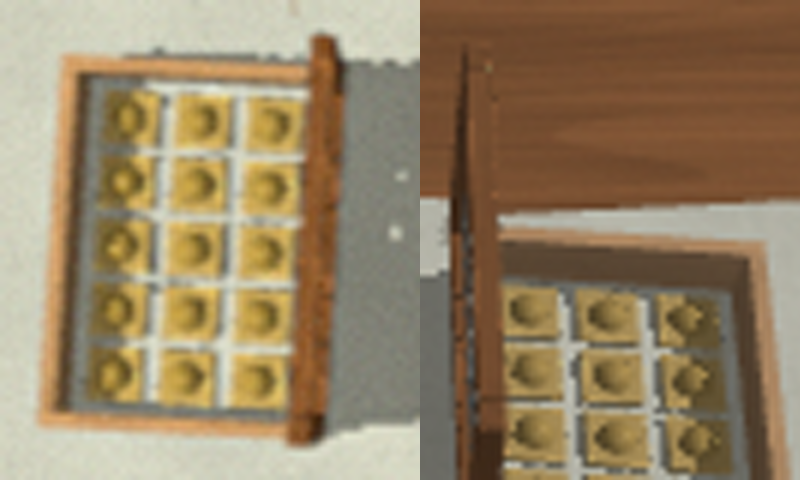

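Confirmed: the crop shows the green plate lying flat, with its steel foot standing up along the top edge from (118,85) to (240,122). The cover top runs from (325,35) to (305,440). Now I'll turn these into positions.

```bash
cat > h.py <<'E'
import numpy as np,cv2
C={n:dict(np.load(n+"0.npz")) for n in("top","scene")}
def ray(n,u,v):
    c=C[n];d=c["R"].T@np.linalg.solve(c["K"],[u,v,1.]);return -c["R"].T@c["t"],d
def at(n,u,v,z):
    o,d=ray(n,u,v);return o+d*(z-o[2])/d[2]
def tri(a,b):
    o,d=ray("top",*a);p,e=ray("scene",*b)
    s=np.linalg.lstsq(np.c_[d,-e],p-o,rcond=None)[0];A,B=o+s[0]*d,p+s[1]*e
    return (A+B)/2,np.linalg.norm(A-B)
f=lambda x,y,ox,oy,k=6:((x+.5)/k-.5+ox,(y+.5)/k-.5+oy)
E
python3 - <<'E'
from h import *
np.set_printoptions(precision=4,suppress=True)
T=lambda x,y:f(x,y,265,180); S=lambda x,y:f(x-390,y,200,160)
print("plate far",at("top",*T(72,243),.006),at("top",*T(190,277),.006))
print("plate far scene L/R",at("scene",*S(523,38),.006),at("scene",*S(643,74),.006))
print("heel scene",at("scene",*S(455,183),0),at("scene",*S(580,218),0))
print("foot top top",at("top",*T(118,83),.09),at("top",*T(242,120),.09))
print("tri foot",tri(T(242,120),S(443,97)),tri(T(118,83),S(575,135)))
P=lambda x,y:f(x,y,120,148);Q=lambda x,y:f(x-420,y,348,130)
print("tray +y corners",at("top",*P(65,57),.05),at("top",*P(40,425),.05))
print("tray scene +y -x corner",at("scene",*Q(765,243),.05))
for p in((312,35),(340,38),(290,440),(320,443)): print("cover top",at("top",*P(*p),.217))
print("tri",tri(P(320,443),Q(465,45)),tri(P(290,440),Q(490,65)))
for nm,u,v in(("red",365,263),("mill",415,203),("stamp",334,353),("bowl",328,187),("blue",499,352),("blue2",465,207)): print(nm,at("top",u/1.5,v/1.5,.05))
E
```

```text
plate far [ 0.409  -0.2732  0.006 ] [ 0.3854 -0.3502  0.006 ]
plate far scene L/R [ 0.3819 -0.3444  0.006 ] [ 0.4076 -0.2696  0.006 ]
heel scene [ 0.4832 -0.3789  0.    ] [ 0.5065 -0.303   0.    ]
foot top top [ 0.5098 -0.2995  0.09  ] [ 0.4853 -0.3768  0.09  ]
tri foot (array([ 0.4851, -0.3756,  0.0957]), np.float64(0.001055343674071282)) (array([ 0.5096, -0.2992,  0.0958]), np.float64(8.910735071421282e-05))
tray +y corners [0.6624 0.2891 0.05  ] [0.4262 0.3052 0.05  ]
tray scene +y -x corner [0.4222 0.3088 0.05  ]
cover top [0.6507 0.0999 0.217 ]
cover top [0.6487 0.0837 0.217 ]
cover top [0.416  0.1141 0.217 ]
cover top [0.414  0.0968 0.217 ]
tri (array([0.4144, 0.0995, 0.2216]), np.float64(0.006916958960329598)) (array([0.416 , 0.1174, 0.2069]), np.float64(0.0028550060371736593))
red [ 0.5842 -0.146   0.05  ]
mill [ 0.7378 -0.2778  0.05  ]
stamp [ 0.3551 -0.0632  0.05  ]
bowl [ 0.7833 -0.0533  0.05  ]
blue [ 0.3501 -0.4848  0.05  ]
blue2 [ 0.7252 -0.4071  0.05  ]
```

Emit:
carry_out(steps=[[-1,0,0,0,0,0,-0.161],[-1,0,0,0,0,0,-0.161],[-1,0,0,0,0,0,-0.161],[-1,0,0,0,0,0,-0.161],[-1,0,0,0,0,0,-0.161],[-1,0,0,0,0,0,-0.161],[-1,0,0,0,0,0,-0.161],[-1,0.0235,-0.048,0,0,0,0],[-1,0.0235,-0.048,0,0,0,0],[-1,0.0235,-0.048,0,0,0,0],[-1,0.0235,-0.048,0,0,0,0],[-1,0.0235,-0.048,0,0,0,0],[-1,0.0235,-0.048,0,0,0,0],[-1,0.0235,-0.048,0,0,0,0],[-1,0.0235,-0.048,0,0,0,0],[-1,0.0235,-0.048,0,0,0,0],[-1,0.0235,-0.048,0.01,0,0,0],[-1,0.0235,-0.048,0.01,0,0,0],[-1,0.0235,-0.048,0.02,0,0,0]])

```text
clock: 2.48
tcp_pos: [0.5327, 0.0206, 0.2103]
orientation: [0.0, 0.999, -0.035, 0.001]
wrist_force: [0.8, -0.8, -0.3]
finger_gap: 0.0
```

Emit:
carry_out(steps=[[-1,0,-0.018,0,0,0,0],[-1,0,-0.018,0,0,0,0],[-1,0,-0.015,0,0,0,0],[-1,0,-0.015,0,0,0,0],[-1,0,-0.015,0,0,0,0],[-1,0,-0.015,0,0,0,0],[-1,0,-0.015,0,0,0,0],[-1,0,-0.015,0,0,0,0],[-1,0,-0.015,0,0,0,0],[-1,0,-0.015,0,0,0,0],[-1,0,-0.015,0,0,0,0],[-1,0,-0.015,0,0,0,0],[-1,0,-0.012,0,0,0,0],[-1,0,-0.012,0,0,0,0],[-1,0,0,-0.02,0,0,0],[-1,0,0,-0.02,0,0,0],[-1,0,0,0,0,0,0],[-1,0,0,0,0,0,0],[-1,0,0,0,0,0,0],[-1,0,0,0,0,0,0]])

```text
clock: 4.97
tcp_pos: [0.5462, 0.2283, 0.2495]
orientation: [0.0, 0.999, -0.036, -0.001]
wrist_force: [0.1, -0.5, -0.2]
finger_gap: -0.0002
```

Run:
```python
from workcell import env
import cv2
c=env.read_camera("scene");cv2.imwrite("pics/s1.png",cv2.resize(c["color"][90:290,170:450,::-1],None,fx=2.5,fy=2.5,interpolation=cv2.INTER_CUBIC))
```

```text
(no output)
```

View pics/s1.png

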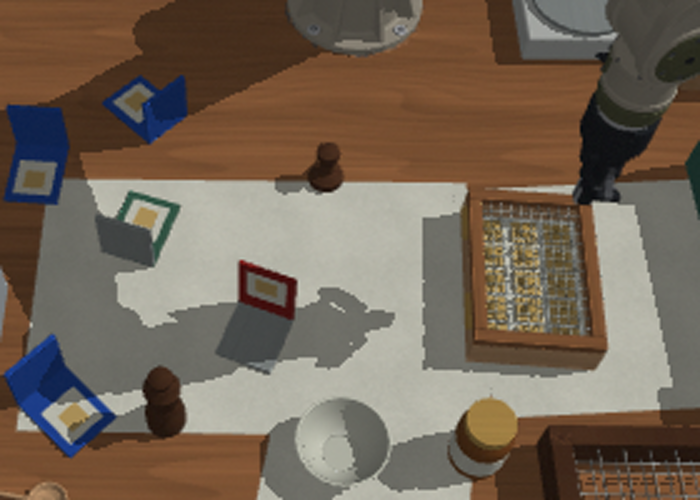

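The cover lies shut on the tray (frame around (535,280)), and the markers and bystanders have not moved. Next I'll go above the green marker's plate.

Emit:
carry_out(steps=[[-1,0,0,0,0,0,0.1185],[-1,0,0,0,0,0,0.1185],[-1,0.006,0.0506,0,0,0,0],[-1,0.006,0.0506,0,0,0,0],[-1,0.006,0.0506,0,0,0,0],[-1,0.006,0.0506,0,0,0,0],[-1,0.006,0.0506,0,0,0,0],[-1,0.006,0.0506,0,0,0,0],[-1,0.006,0.0506,0,0,0,0],[-1,0.006,0.0506,0,0,0,0],[-1,0.006,0.0506,0,0,0,0],[-1,0.006,0.0506,0,0,0,0],[-1,0.006,0.0506,0,0,0,0],[-1,0,0,0.04,0,0,0],[-1,0,0,0.04,0,0,0],[-1,0,0,0.04,0,0,0],[-1,0,0,0.02,0,0,0],[-1,0,0,0,0,0,0]])

```text
clock: 7.28
tcp_pos: [0.4395, -0.3209, 0.1085]
orientation: [-0.001, 0.988, -0.153, -0.002]
wrist_force: [0.6, -0.3, -0.5]
finger_gap: -0.0002
```

Run:
```python
from workcell import env
import cv2,numpy as np
I=[]
for n,(x,y) in(("scene",(190,120)),("top",(250,170))):
    c=env.read_camera(n)["color"];I.append(cv2.resize(c[y:y+95,x:x+95,::-1],None,fx=4,fy=4,interpolation=cv2.INTER_CUBIC))
cv2.imwrite("pics/m1.png",np.hstack(I))
```

```text
(no output)
```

View pics/m1.png

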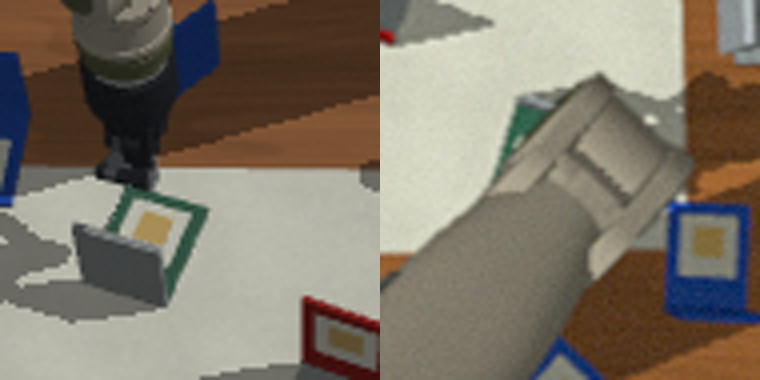

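The fingertips, at about (135,185) in the left crop, stand above the plate behind the foot and in line with its middle. I'll lower to push height and start a slow push.

Emit:
carry_out(steps=[[-1,0,0,0.019,0,0,0],[-1,0.014,0,0,0,0,0],[-1,0.012,0,0,0,0,0],[-1,0.005,0,0,0,0,0],[-1,0.005,0,0,0,0,0],[-1,0.005,0,0,0,0,0],[-1,0.005,0,0,0,0,0],[-1,0.005,0,0,0,0,0],[-1,0.005,0,0,0,0,0]])

```text
clock: 8.5
tcp_pos: [0.4941, -0.339, 0.0912]
orientation: [-0.0, 0.988, -0.153, -0.0]
wrist_force: [-0.4, 0.3, -0.8]
finger_gap: -0.0002
```

Run:
```python
from workcell import env
import cv2,numpy as np
c=env.read_camera("scene")["color"];cv2.imwrite("pics/m2.png",cv2.resize(c[135:225,185:275,::-1],None,fx=5,fy=5,interpolation=cv2.INTER_CUBIC))
```

```text
(no output)
```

View pics/m2.png

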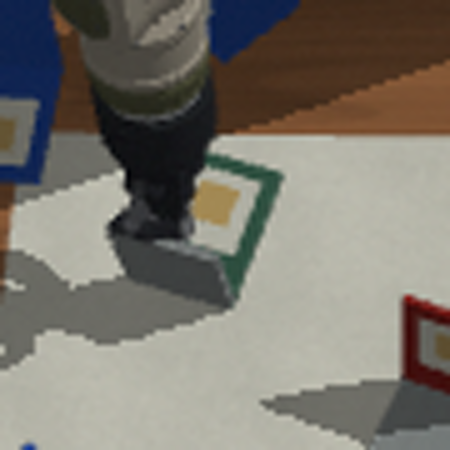

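The heel is still at the same pixel (about (232,196) in the full frame) and the plate's far edge has risen slightly, so it is pivoting without sliding. I'll continue.

Emit:
carry_out(steps=[[-1,0.005,0,0,0,0,0],[-1,0.005,0,0,0,0,0],[-1,0.005,0,0,0,0,0],[-1,0.005,0,0,0,0,0],[-1,0.005,0,0,0,0,0],[-1,0.005,0,0,0,0,0],[-1,0.005,0,0,0,0,0],[-1,0.005,0,0,0,0,0],[-1,0,0,0,0,0,0],[-1,0,0,0,0,0,0],[-1,0,0,0,0,0,0]])

```text
clock: 9.93
tcp_pos: [0.532, -0.351, 0.0914]
orientation: [0.0, 0.988, -0.153, 0.0]
wrist_force: [-0.4, 0.2, 0.3]
finger_gap: -0.0001
```

Run:
```python
from workcell import env
import cv2,numpy as np
c=env.read_camera("scene")["color"];cv2.imwrite("pics/m3.png",cv2.resize(c[135:225,185:275,::-1],None,fx=5,fy=5,interpolation=cv2.INTER_CUBIC))
```

```text
(no output)
```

View pics/m3.png

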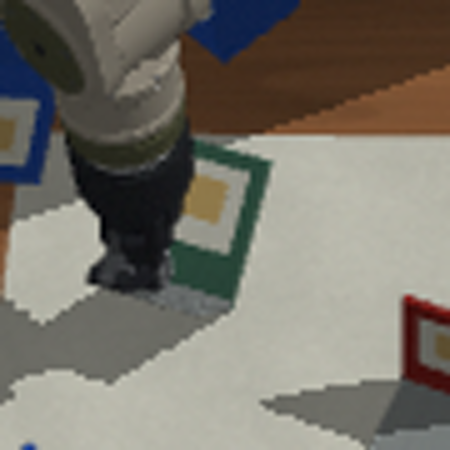

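The marker has tilted to about 30° (foot edge-on near (190,295)), and the heel still hasn't moved. I'll push a little further.

Emit:
carry_out(steps=[[-1,0.005,0,0,0,0,0],[-1,0.005,0,0,0,0,0],[-1,0.005,0,0,0,0,0],[-1,0.005,0,0,0,0,0],[-1,0.003,0,0,0,0,0],[-1,0,0,0,0,0,0],[-1,0,0,0,0,0,0],[-1,0,0,0,0,0,0],[-1,0,0,0,0,0,0],[-1,0,0,0,0,0,0]])

```text
clock: 11.22
tcp_pos: [0.554, -0.358, 0.0914]
orientation: [0.0, 0.988, -0.153, 0.0]
wrist_force: [0.3, 0.4, -0.2]
finger_gap: -0.0003
```

Run:
```python
from workcell import env
import cv2,numpy as np
c=env.read_camera("scene")["color"];cv2.imwrite("pics/m4.png",cv2.resize(c[135:225,185:275,::-1],None,fx=5,fy=5,interpolation=cv2.INTER_CUBIC))
```

```text
(no output)
```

View pics/m4.png

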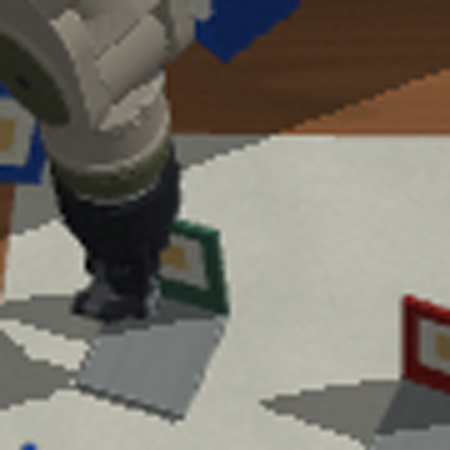

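The marker now stands on its foot, with the foot flat around (150,370) and the plate upright around (195,265). I'll lift straight out and check both views.

Emit:
carry_out(steps=[[-1,0,0,-0.02,0,0,0],[-1,0,0,-0.04,0,0,0],[-1,0,0,-0.04,0,0,0],[-1,0,0,-0.04,0,0,0],[-1,0,0,-0.02,0,0,0],[-1,-0.05,0.03,0,0,0,0],[-1,-0.05,0.03,0,0,0,0],[-1,-0.05,0.03,0,0,0,0],[-1,-0.05,0.03,0,0,0,0],[-1,0,0,0,0,0,0],[-1,0,0,0,0,0,0]])

```text
clock: 12.65
tcp_pos: [0.3271, -0.412, 0.2517]
orientation: [0.0, 0.988, -0.154, 0.0]
wrist_force: [-0.1, -0.5, -0.9]
finger_gap: 0.0002
```

Run:
```python
from workcell import env
import cv2,numpy as np
I=[]
for n,(x,y,w) in(("scene",(185,120,240)),("top",(120,110,240))):
    c=env.read_camera(n);np.savez(n+"0.npz",**c);I.append(cv2.resize(c["color"][y:y+160,x:x+w,::-1],None,fx=1.66,fy=1.66,interpolation=cv2.INTER_CUBIC))
cv2.imwrite("pics/f1.png",np.vstack(I))
```

```text
(no output)
```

View pics/f1.png

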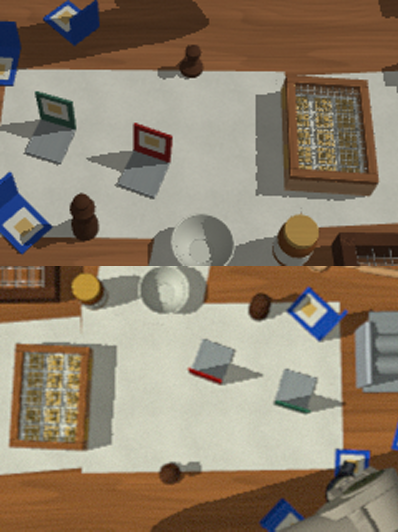

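Both views show the cover flat on the tray (scene (330,135)). The green marker stands upright like the red one (scene (55,125), top (295,390)), the bystanders are where they were, and the arm is clear. Handing in.

```bash
python3 -c "
from workcell import env
env.hand_in()"
```

```text
the job is handed in; nothing more can be done
```

The cover is shut on the tray and the green marker stands upright on its foot. I handed the job in with the arm clear, at about 13 s of the 48 s allowed.

- **How it was done:** With the gripper shut, I pushed the cover's free edge from the tray's -y side until it fell shut. I then pushed the middle of the marker's foot, about 70 mm up, in small slow steps until it dropped onto its foot. Nothing was gripped or lifted.
- **Last checks:** In both final views the cover lies flat, and the red marker and bystanders look unmoved. The green marker's heel moved by about 2 pixels (several millimetres) in the scene camera, well under 80 mm. The wrist force read about 1 N or less at the end of each move; I did not see the peaks during the moves.
- **Not measured:** I judged the final cover angle and the marker's upright angle by eye from the images. No check failed. Two small disagreements came up in the measurements: the triangulated top of the marker's foot was about 6 mm higher than the stated 90 mm. The two rays at one cover corner also missed each other by 7 mm. Neither affected the moves.

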